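# Uncap the bottle left on the shaker

### The job

Take the ribbed push-and-turn cap off the tall bottle clamped on the shaker so that it can air out: press the cap down, turn it anticlockwise while it is held down, then lift it off, and stand it right way up inside the steel tray and let go. Press only until you feel it bottom, do not crush or wrench the bottle, set the cap down rather than dropping it, and leave the other things where they are.

Things in the scene. Friction and masses are not known exactly. Their poses are not given: they have to be found in the camera images.
- cap_mid (a point): Centre, half-way up, of the black ribbed cap on the tall bottle: round, 57 mm across, 46 mm high, 75 g, z up; closed flat top 23 mm above, lower edge 23 mm below. Its shell rides on a spring over an inner cap locked to the neck. Unpressed, the shell only slips round when turned. Held down, its teeth bite and turn the inner cap: anticlockwise from above opens.
- cap_top (a point): Centre of the cap's flat top. Pressed, the shell starts to bite 2 to 14 mm down and bottoms firmly 5 to 17 mm down (varies from cap to cap, unseen); half-way in it clicks over. The spring pushes back 3 N at first, 5 to 10 N just before the bottom; a push of 11 to 16 N holds it there. Teeth may meet tip to tip: they drop in, and the shell sinks 3 mm, as it is turned.
- bottle_rim (a point): Centre of the rim of the tall bottle's neck, z up; cap_mid starts 9.5 mm above it. With the shell held down the inner cap follows after up to 30 degrees of play, against up to 0.4 N m, and is free once it has itself turned 35 to 75 degrees (shell turn about 68; far more locks it again). Then it lifts straight up, clear after 20 mm; if it does not, press again and turn 15 to 20 degrees further.
- bottle: Tall amber bottle, held immovably on the shaker; origin at the centre of its underside, z up. Body 84 mm across to 85 mm up, shoulder narrowing to the 36 mm neck at 103 mm, rim at 133.5 mm. Its neck cracks if the cap is wrenched, pulled or pushed against it with 80 N in all.
- tray: Shallow square steel tray, 200 x 200 mm outside, fixed to the table; origin at the centre of its underside, x and y along its sides, floor 4 mm above the origin, walls 4 mm thick, rim 12 mm above the origin. Empty.
- shaker: Orbital shaker that carries both bottles, fixed: body 220 x 250 mm, aluminium platform 240 (x) x 260 (y) mm with its top 70 mm above the origin (centre of the underside on the table). The bottles stand on the platform 60 mm either side of its centre along y; the tall one's side changes.
- other_bottle: Lower white bottle with a small smooth grey cap, 72 mm in diameter, 92 mm high, fixed on the shaker's other place; origin at the centre of its underside. Not to be opened.
- weight: Loose brass weight with a knob, 36 mm in diameter, 54 mm high, on the table between shaker and tray; origin at the centre of its underside. Leave alone.
- beaker: Loose glass beaker, 60 mm in diameter, 80 mm high, towards the back; origin at the centre of its underside. Leave alone.
- jar: Loose glass jar, 60 mm in diameter, 85 mm high, towards the back; origin at the centre of its underside. Leave alone.
- carton: Loose cardboard carton 90 x 120 x 60 mm towards the back; origin at the centre of its underside. Leave alone.
- gasket: Black sealing ring, 35 mm across, on the rim of the bottle's neck under the cap, unseen until the cap is off; it stays on the bottle. Origin at its top, 2.5 mm above the rim. Already squeezed by 8 N; it is crushed if the cap is pressed down on it with more than 20 N.
Things that resemble listed ones, but are neither listed nor needed, are in the scene too. Of the things that look like the part that bears cap_mid, the middle-sized one is meant.

How it is judged (in metres and radians):
On the way:
1. the cap has been lifted off, clear above the neck of the bottle (z of cap_mid in the frame of bottle_rim above 0.03 m and contact force between cap and bottle below 0.1 N), for 0.1 s.
At the end, for the whole second after the job is handed in: The cap stands right way up (within 6 degrees) on the floor of the tray, wholly inside its walls (its centre within 72 mm of the tray's centre along each side), at rest and released; the bottle is left open on the shaker (x of cap_mid in the frame of tray between -0.072 and 0.072 m and y of cap_mid in the frame of tray between -0.072 and 0.072 m and z of cap_mid in the frame of tray between 0.022 and 0.032 m and angle between cap_mid's own z axis and vertical below 0.1 rad and linear speed of cap below 0.02 m/s); the robot touches nothing.
It fails at once if the cap pressed down so hard that the sealing ring under it is crushed (over 20 N) (contact force between gasket and cap above 20 N).
It fails at once if the cap and the bottle wrenched, pulled or pushed against each other with more than 80 N (contact force between cap and bottle above 80 N).
It fails at once if the cap dropped: falling faster than 0.5 m/s with no finger on it (linear speed of cap above 0.5 m/s and contact force between the fingers and cap below 0.1 N).
It fails at once if the weight, beaker, jar or carton moved by more than 20 mm (distance of any of weight, beaker, jar, carton from where it was at the start of the episode above 0.02 m).
It fails at once if the other bottle struck with more than 15 N (contact force between the arm and other_bottle above 15 N).
It also fails if it takes over 70 s, if anything falls off the work surface, if the arm or the gripper's body presses on something with over 40 N, if the wrist force passes 120 N, or if a joint passes its speed limit or range.

### The arm

A 6-joint arm with a two-finger parallel gripper is mounted at the origin on the work surface. World frame = base frame: x ahead of the robot, y to its left, z up, the work surface at z = 0. Lengths are in m, angles in degrees, forces in N, time in s.
With the tool pointing down it reaches from about 0.25 to 0.85 m from the base axis. Payload 12.5 kg.
Tool frame: the origin (TCP) lies at the very end of the fingers, on their centre line; the grasp point (between the pads) lies 19 mm behind it; z points along the fingers, y is the direction in which the jaws open and shut (so a half turn about z gives the same grasp; the last joint's range is limited). The gripper opens to 93 mm and grips with 3 to 60 N. Pads are 15 mm wide; open, the fingers measure 128 mm over their backs; the gripper's body (75 mm by 188 mm) begins 65 mm behind the grasp point.
Start: joints at [70.841, 20.094, 94.641, -0, 65.266, -4.847], TCP at [0.136, 0.533, 0.219] pointing down, gripper open.
Joint ranges: [-157.81, 157.81], [-45, 120.19], [0.68, 151.7], [-89.99, 269.99], [4.06, 180], [-164.3, 164.3]. Speed limits (degrees/s): [127.2, 127.2, 159.86, 180, 180, 180].

### API

Orientations are given as a 3x3 rotation matrix whose columns are the frame's x, y, z axes.
In Python, from rig import arm gives the robot as it stands.
- The arm moves only by the shell command python3 -m inch 'ROWS'. ROWS is JSON, a list of rows, each an object with "delta_pos": the shift along the tool's x, y, z in m, a list of three; "delta_rot": the turn, a rotation vector about the tool's x, y, z in rad, a list of three; "fingers": the finger opening in m, from 0 to 0.093. In form: [{"delta_pos": [dx, dy, dz], "delta_rot": [ax, ay, az], "fingers": fingers}, ...]. A call has 1 to 8 rows; each row shifts and turns the commanded pose from where the row before left it, along the tool's axes as they then stand; what a row does not reach is not made up. A row lasts 1/8 s, in which the tool goes at most 62.5 mm and 10.7 degrees, less where a joint would pass 70% of its speed; a pose out of reach is approached as far as the arm can. A call is refused whole if a number of a shift passes 0.0625 or a number of a turn 0.188, either way. A call with a gripper value outside its range is refused whole. The fingers move at their own pace and stop on an object; the grip force is fixed at half the most. Time passes only in rows, so rows that do not move let the fingers close. It gives the time, the measured TCP pose, the force and the opening at its end, in the units of the state.
- arm.sense(): the state, without advancing time (a new reading comes with each control period).
- arm.get_image(name): name is "scene" or "side" or "wrist"; returns a dict with "img" (400x640x3 uint8, red, green, blue), "z_map" (400x640 float32, m along the optical axis (not along the pixel's ray), 0 where there is no reading), "K" (3x3 intrinsics, pixels), "rvec" (rotation vector, rad) and "tvec" (3), from world to camera coordinates, as OpenCV has them. Camera axes: x right, y down, z forward; pixel columns grow to the right and rows downward; lengths in m; the calibration is good to about 2 mm. A picture is of the moment at which its call begins.
- arm.hand_in(): hands the job in, once; it reports no verdict.
The state is a dict: "t": time; "joint_pos": joint angles; "qd": joint speeds; "joint_efforts": joint torques, N m; "ee_pos": TCP position; "ee_rot": TCP orientation; "ft_force": force on the tool from outside, world axes, zero at the start; "wrist_torque": the same for the moment, N m; "opening": finger opening in m.
Only numpy, scipy, OpenCV 4.12 (cv2) and the standard library are available. Lean on these libraries where they do the work, as an engineer would, in place of code of your own. Each camera call takes 0.05 s, during which the arm holds its last target.

## Working session

There is one attempt and no reset: what is moved stays moved. The work goes in short steps, Python scripts to look and compute and a shell command to move; the robot and the scene stay as the last step left them, time stands still between calls to the robot, and variables do not carry over. Pictures are saved under pics/ and viewed, and the job is handed in when it is done.

```bash
ls; mkdir -p pics
python3 - <<'E'
from rig import arm
import cv2
s=arm.sense();print({k:(s[k]) for k in ('t','ee_pos','ee_rot','ft_force','wrist_torque','opening')})
for n in ('scene','side'):
    d=arm.get_image(n);cv2.imwrite(f'pics/{n}0.png',d['img'][:,:,::-1]);print(n,d['K'],d['rvec'],d['tvec'])
E
```

```text
pics
{'t': 0.0, 'ee_pos': array([0.13583588, 0.53260967, 0.21811262]), 'ee_rot': array([[-9.68952596e-01,  2.47246300e-01, -3.66023096e-04],
       [ 2.47246557e-01,  9.68951985e-01, -1.09131179e-03],
       [ 8.48360044e-05, -1.14792734e-03, -9.99999338e-01]]), 'ft_force': array([-0.05300229, -0.2466305 ,  0.57514504]), 'wrist_torque': array([ 0.05451481, -0.01107938, -0.00162794]), 'opening': 0.09255921451646852}
scene [[495.43912793   0.         318.10739105]
 [  0.         495.43912793 200.75823182]
 [  0.           0.           1.        ]] [ 1.7958731   1.41824649 -0.71639929] [-0.06344529 -0.21543437  1.70907441]
side [[476.28032568   0.         320.0447237 ]
 [  0.         476.28032568 196.35913622]
 [  0.           0.           1.        ]] [ 0.11036153 -2.77662856  1.41462229] [0.58881918 0.20088262 1.22337208]
```

View pics/scene0.png

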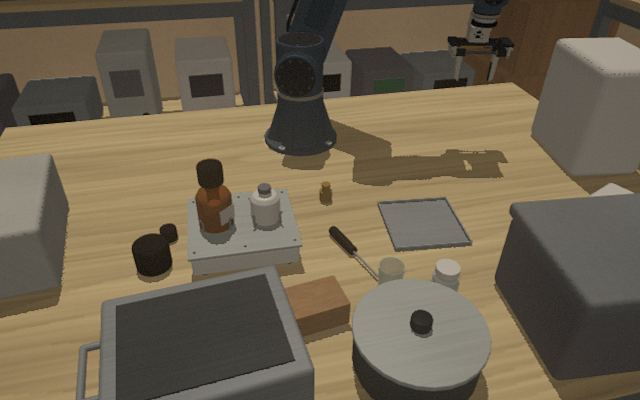

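View pics/side0.png

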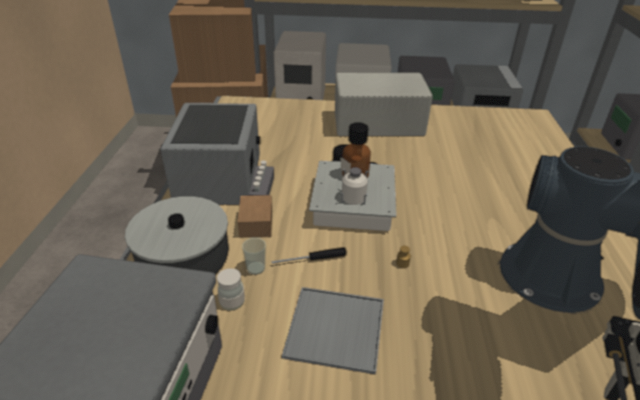

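The scene picture shows three black cylinders that could be the cap: a large one on the table at (152,255), a small one on the table at (168,233), and one on the amber bottle at (210,173). The one on the bottle fits, since it is middle-sized and sits on the tall bottle. The tray is at (423,223), the weight at (326,193) and the white bottle at (265,205). I'll confirm the cap in a crop and measure it.

```bash
cat > h.py <<'E'
import numpy as np, cv2
from rig import arm
def cam(d):
    R=cv2.Rodrigues(np.array(d['rvec'],float))[0]; t=np.array(d['tvec'],float).ravel(); return R,t,np.array(d['K'])
def ray(d,u,v):
    R,t,K=cam(d); c=-R.T@t; r=R.T@np.linalg.inv(K)@np.array([u,v,1.]); return c,r
def plane(d,u,v,z):
    c,r=ray(d,u,v); return c+r*(z-c[2])/r[2]
def cloud(d):
    R,t,K=cam(d); h,w=d['z_map'].shape; u,v=np.meshgrid(np.arange(w),np.arange(h))
    z=d['z_map']; P=np.stack([(u-K[0,2])/K[0,0]*z,(v-K[1,2])/K[1,1]*z,z],-1)
    return (P-t)@R
def proj(d,P):
    R,t,K=cam(d); p=K@(R@np.asarray(P,float)+t); return p[:2]/p[2]
E
python3 - <<'E'
from h import *
d=arm.get_image('scene');e=arm.get_image('side')
np.set_printoptions(precision=4,suppress=True)
def crop(d,x0,y0,x1,y1,k): return cv2.resize(d['img'][y0:y1,x0:x1,::-1],None,fx=k,fy=k,interpolation=cv2.INTER_CUBIC)
cv2.imwrite('pics/c1.png',crop(d,125,145,325,285,4)[:560]); cv2.imwrite('pics/c2.png',crop(e,300,110,420,240,4))
for n,D in (('scene',d),('side',e)):
    P=cloud(D);ok=(D['z_map']>0);dark=(D['img'].max(2)<60)
    m=ok&dark&(P[...,2]>0.16)&(P[...,2]<.3)&(P[...,0]>.3)
    k,l,st,c=cv2.connectedComponentsWithStats(m.astype(np.uint8))
    for i in range(1,k):
        if st[i,4]>60:
            Q=P[l==i]; print(n,st[i],c[i],np.percentile(Q,[2,50,98],axis=0))
    # tray
    im=D['img'].astype(int)
    u,v=(423,223) if n=='scene' else (335,328)
    print('tray floor',P[v,u], 'col',im[v,u])
    g=ok&(abs(P[...,2]-0.008)<.02)&(im.max(2)-im.min(2)<22)&(np.hypot(P[...,0]-P[v,u,0],P[...,1]-P[v,u,1])<.16)
    k,l,st,c=cv2.connectedComponentsWithStats(g.astype(np.uint8)); i=l[v,u]
    cs,_=cv2.findContours((l==i).astype(np.uint8),0,2); q=np.array([plane(D,*p[0],.012)[:2] for p in max(cs,key=len)],np.float32)
    print('tray rect',st[i],cv2.minAreaRect(q*1000))
E
```

```text
scene [197 159  26  30 647] [209.5502 173.5611] [[ 0.4904 -0.3397  0.1942]
 [ 0.5275 -0.3146  0.2277]
 [ 0.5366 -0.2888  0.2406]]
scene [ 509  221  131  109 2895] [573.9478 292.2249] [[0.8189 0.2561 0.1608]
 [1.0157 0.2728 0.183 ]
 [1.0659 0.3556 0.2165]]
scene [116 307  11  36  73] [118.0822 327.8493] [[ 0.8718 -0.4885  0.2029]
 [ 0.9221 -0.4834  0.2049]
 [ 0.9414 -0.4707  0.2073]]
scene [123 338  20  12  63] [133.381  344.5556] [[ 0.9419 -0.4708  0.2035]
 [ 0.9547 -0.4568  0.2053]
 [ 0.9612 -0.4448  0.2074]]
scene [116 342  55  48 471] [133.5924 370.7346] [[ 0.95   -0.4811  0.2025]
 [ 1.0059 -0.4608  0.205 ]
 [ 1.0343 -0.411   0.2071]]
scene [154 348  32  21 149] [168.604 358.   ] [[ 0.9767 -0.4249  0.2032]
 [ 0.9909 -0.4065  0.2051]
 [ 1.0024 -0.3837  0.2071]]
scene [130 352  22  11  63] [140.3016 357.4286] [[ 0.9688 -0.4585  0.2028]
 [ 0.9801 -0.4474  0.205 ]
 [ 0.9862 -0.4321  0.2071]]
scene [132 359 163  41 310] [208.5194 382.1903] [[ 1.0342 -0.4497  0.2008]
 [ 1.0444 -0.3577  0.204 ]
 [ 1.0505 -0.2329  0.2067]]
scene [116 385  16  15  97] [121.7423 392.1031] [[ 1.0226 -0.4763 
[... 508 characters left out ...]
2]]
side [314   5  13  10  62] [320.1935   9.0968] [[ 0.6745 -1.4872  0.2304]
 [ 0.7023 -1.4741  0.253 ]
 [ 0.7274 -1.4627  0.2744]]
side [368   7  26  10 127] [380.2047  11.2992] [[ 0.3553 -1.4889  0.2304]
 [ 0.4117 -1.4755  0.2524]
 [ 0.4685 -1.458   0.2733]]
side [349 122  19  24 383] [357.8094 133.2428] [[ 0.4816 -0.3346  0.1914]
 [ 0.5071 -0.2942  0.2261]
 [ 0.5319 -0.2847  0.2385]]
side [205 315  12  13 105] [210.6571 321.1619] [[0.7634 0.337  0.1607]
 [0.77   0.3512 0.1661]
 [0.7777 0.3604 0.1701]]
tray floor [0.5406 0.2168 0.0029] col [119 118 115]
tray rect [ 282  288  101   86 6546] ((540.8421020507812, 219.83822631835938), (204.58828735351562, 198.2882537841797), 83.6365737915039)
```

```bash
ls pics
```

```text
c1.png
c2.png
scene0.png
side0.png
```

View pics/c1.png

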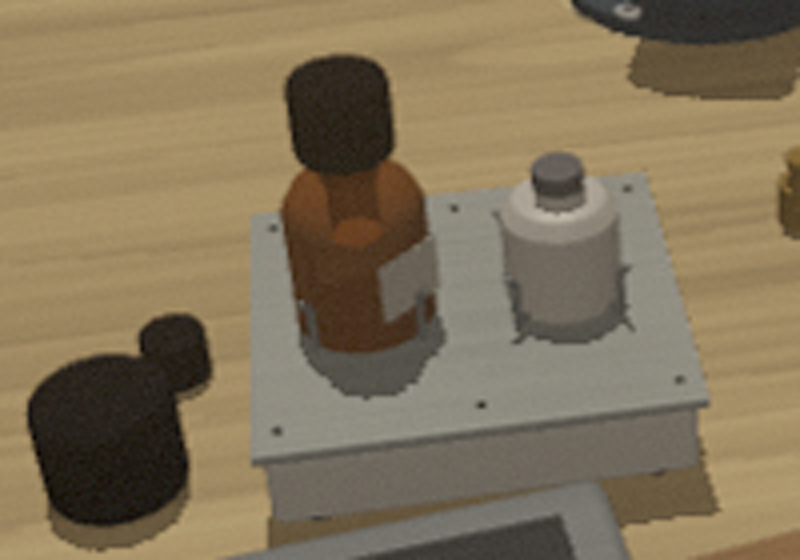

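Run:
```python
from h import *
np.set_printoptions(precision=4,suppress=True)
for n in ('scene','side'):
    D=arm.get_image(n); P=cloud(D)
    dark=(D['img'].max(2)<60)&(D['z_map']>0)
    Q=P[dark&(abs(P[...,0]-.51)<.06)&(abs(P[...,1]+.31)<.06)&(P[...,2]>.19)&(P[...,2]<.26)]
    z=np.percentile(Q[:,2],97)
    T=Q[Q[:,2]>z-.004]; print(n,'ztop',z,np.sort(Q[:,2])[-5:],len(T)); 
    c,r=cv2.minEnclosingCircle((T[:,:2]*1000).astype(np.float32));print('top circle',c,r)
    S=Q[Q[:,2]<z-.006]; A=np.c_[2*S[:,:2],np.ones(len(S))]
    # fixed radius fit
    from scipy.optimize import least_squares
    f=least_squares(lambda p:np.hypot(S[:,0]-p[0],S[:,1]-p[1])-.0285,[.51,-.31],loss='soft_l1',f_scale=.002);print('side fit',f.x,np.median(abs(f.fun)))
    # bottle body amber
    for nm,lo,hi,box in (('dark table',.0,.1,None),):
        pass
    B=P[(D['z_map']>0)&(abs(P[...,0]-.51)<.2)&(abs(P[...,1]+.25)<.2)&(abs(P[...,2]-.07)<.006)]
    print('platform z',np.median(B[:,2]),len(B), cv2.minAreaRect((B[:,:2]*1000).astype(np.float32)))
```

```text
scene ztop 0.24035856351509022 [0.2409 0.241  0.241  0.2412 0.2412] 234
top circle (511.8370056152344, -314.8301086425781) 28.330900192260742
side fit [ 0.5064 -0.313 ] 0.000979472316465448
platform z 0.07235918869772395 4506 ((508.699462890625, -286.0733337402344), (326.2032470703125, 244.95468139648438), 88.1665267944336)
side ztop 0.23880424509594594 [0.2393 0.2394 0.2394 0.2396 0.2402] 127
top circle (505.0415344238281, -313.1565246582031) 29.766742706298828
side fit [ 0.5058 -0.316 ] 0.0014014494892398213
platform z 0.07027281976227095 3156 ((505.93304443359375, -284.268798828125), (327.4574279785156, 240.3317413330078), 88.34580993652344)
```

The crop confirms it: the middle-sized ribbed black cap is on the amber bottle, at scene (210,173). The caps on the table at crop (110,440) and (175,352) are clearly larger and smaller.

- **Cap centre:** about (0.507, -0.314), top at z ≈ 0.238, against 0.236 expected.
- **Tray centre:** about (0.542, 0.218), yaw about -6.4°.

Next I'll work out the transfer.

```bash
cat >> h.py <<'E'
from scipy.spatial.transform import Rotation as Ro
def plan(target,yaw_turn,n):
    "n equal world steps to target (3) while turning yaw_turn rad about tool z in total"
    s=arm.sense();p=np.array(s['ee_pos']);R=np.array(s['ee_rot']);step=(np.array(target)-p)/n
    for i in range(n):
        print(i,np.round(R.T@step,4)); R=R@Ro.from_rotvec([0,0,yaw_turn/n]).as_matrix()
E
python3 - <<'E'
from h import *
plan([.507,-.314,.31],2.0,20)
E
```

```text
0 [-0.0284 -0.0364 -0.0046]
1 [-0.0319 -0.0334 -0.0046]
2 [-0.0351 -0.0301 -0.0046]
3 [-0.0379 -0.0264 -0.0046]
4 [-0.0404 -0.0225 -0.0046]
5 [-0.0424 -0.0183 -0.0046]
6 [-0.0441 -0.014  -0.0046]
7 [-0.0452 -0.0095 -0.0046]
8 [-0.046  -0.005  -0.0046]
9 [-0.0462 -0.0004 -0.0046]
10 [-0.046   0.0042 -0.0046]
11 [-0.0454  0.0088 -0.0046]
12 [-0.0443  0.0133 -0.0046]
13 [-0.0427  0.0177 -0.0046]
14 [-0.0407  0.0218 -0.0046]
15 [-0.0384  0.0258 -0.0046]
16 [-0.0356  0.0295 -0.0046]
17 [-0.0325  0.0329 -0.0046]
18 [-0.029   0.036  -0.0046]
19 [-0.0253  0.0387 -0.0046]
```

```bash
python3 -m inch '[{"delta_pos":[-0.0284,-0.0364,-0.009],"delta_rot":[0,0,0.1],"fingers":0.093},{"delta_pos":[-0.032,-0.0334,-0.009],"delta_rot":[0,0,0.1],"fingers":0.093},{"delta_pos":[-0.035,-0.030,-0.009],"delta_rot":[0,0,0.1],"fingers":0.093},{"delta_pos":[-0.038,-0.0264,-0.009],"delta_rot":[0,0,0.1],"fingers":0.093},{"delta_pos":[-0.0404,-0.0225,-0.009],"delta_rot":[0,0,0.1],"fingers":0.093},{"delta_pos":[-0.0424,-0.0183,-0.009],"delta_rot":[0,0,0.1],"fingers":0.093},{"delta_pos":[-0.044,-0.014,-0.009],"delta_rot":[0,0,0.1],"fingers":0.093},{"delta_pos":[-0.0452,-0.0095,-0.009],"delta_rot":[0,0,0.1],"fingers":0.093}]'
python3 -m inch '[{"delta_pos":[-0.046,-0.005,-0.009],"delta_rot":[0,0,0.1],"fingers":0.093},{"delta_pos":[-0.046,0,-0.009],"delta_rot":[0,0,0.1],"fingers":0.093},{"delta_pos":[-0.046,0.0042,0],"delta_rot":[0,0,0.1],"fingers":0.093},{"delta_pos":[-0.0454,0.0088,0],"delta_rot":[0,0,0.1],"fingers":0.093},{"delta_pos":[-0.0443,0.0133,0],"delta_rot":[0,0,0.1],"fingers":0.093},{"delta_pos":[-0.0427,0.0177,0],"delta_rot":[0,0,0.1],"fingers":0.093},{"delta_pos":[-0.0407,0.0218,0],"delta_rot":[0,0,0.1],"fingers":0.093},{"delta_pos":[-0.0384,0.0258,0],"delta_rot":[0,0,0.1],"fingers":0.093}]'
python3 -m inch '[{"delta_pos":[-0.0356,0.0295,0],"delta_rot":[0,0,0.1],"fingers":0.093},{"delta_pos":[-0.0325,0.033,0],"delta_rot":[0,0,0.1],"fingers":0.093},{"delta_pos":[-0.029,0.036,0],"delta_rot":[0,0,0.1],"fingers":0.093},{"delta_pos":[0,0,0],"delta_rot":[0,0,0],"fingers":0.093}]'
python3 - <<'E'
from h import *
np.set_printoptions(precision=4,suppress=True)
s=arm.sense();print(s['ee_pos'],s['ee_rot'],s['joint_pos'],s['ft_force'])
for n in ('wrist','side'):
    d=arm.get_image(n);cv2.imwrite(f'pics/{n}1.png',d['img'][:,:,::-1])
E
```

```text
t: 1.3
ee_pos: [0.2847, 0.1931, 0.2911]
ee_rot: [[-0.495, 0.869, 0.001], [0.869, 0.495, 0.0], [-0.0, 0.001, -1.0]]
ft_force: [0.9, -0.5, 0.2]
opening: 0.0928
t: 2.3
ee_pos: [0.4333, -0.1455, 0.3087]
ee_rot: [[0.279, 0.96, 0.0], [0.96, -0.279, -0.0], [0.0, 0.0, -1.0]]
ft_force: [0.1, 0.7, -0.4]
opening: 0.0931
t: 2.8
ee_pos: [0.4891, -0.2731, 0.3077]
ee_rot: [[0.55, 0.835, -0.001], [0.835, -0.55, 0.0], [-0.0, -0.001, -1.0]]
ft_force: [0.0, 0.3, 0.3]
opening: 0.0928
[ 0.4891 -0.2731  0.3077] [[ 0.5498  0.8353 -0.0009]
 [ 0.8353 -0.5498  0.0003]
 [-0.0002 -0.0009 -1.    ]] [-33.9342  16.8893  86.3243  -0.0136  76.8391  -0.5791] [0.0195 0.3112 0.2627]
```

View pics/wrist1.png

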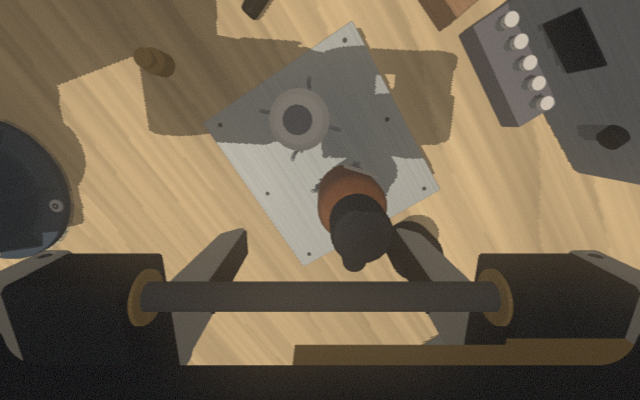

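The wrist view shows the cap top at about (362,228), still ahead of the jaws, with the amber shoulder above it and the spare caps below and to the right. I'll measure it from here with the wrist depth.

Run:
```python
from h import *
from scipy.optimize import least_squares
np.set_printoptions(precision=4,suppress=True)
D=arm.get_image('wrist');P=cloud(D);ok=D['z_map']>0
m=ok&(P[...,2]>.225)&(P[...,2]<.25)&(abs(P[...,0]-.51)<.05)&(abs(P[...,1]+.314)<.05)
Q=P[m];print(len(Q),np.percentile(Q,[1,50,99],axis=0))
T=m&(abs(P[...,2]-np.median(Q[:,2]))<.004)
zt=np.median(P[T][:,2]);cs,_=cv2.findContours(T.astype(np.uint8),0,1);c=max(cs,key=cv2.contourArea)
q=np.array([plane(D,*p[0],zt)[:2] for p in c])
f=least_squares(lambda p:np.hypot(*(q-p[:2]).T)-p[2],[.51,-.314,.028],loss='soft_l1',f_scale=.001);print('circle',f.x,'z',zt)
s=arm.sense();d=np.array([f.x[0],f.x[1],0])-np.array([*s['ee_pos'][:2],0]);print('tool delta',np.array(s['ee_rot']).T@d)
```

```text
2985 [[ 0.4798 -0.3418  0.2271]
 [ 0.5068 -0.3129  0.2369]
 [ 0.5331 -0.2882  0.2385]]
circle [ 0.5061 -0.315   0.0278] z 0.23692182713829005
tool delta [-0.0277  0.0391 -0.    ]
```

```bash
python3 -m inch '[{"delta_pos":[-0.0277,0.039,0],"delta_rot":[0,0,0],"fingers":0.093},{"delta_pos":[0,0,0.03],"delta_rot":[0,0,0],"fingers":0.093},{"delta_pos":[0,0,0.03],"delta_rot":[0,0,0],"fingers":0.093},{"delta_pos":[0,0,0],"delta_rot":[0,0,0],"fingers":0.093}]'
python3 -m inch '[{"delta_pos":[0,0,0.02],"delta_rot":[0,0,0],"fingers":0.093},{"delta_pos":[0,0,0.02],"delta_rot":[0,0,0],"fingers":0.093},{"delta_pos":[0,0,0.01],"delta_rot":[0,0,0],"fingers":0.093},{"delta_pos":[0,0,0],"delta_rot":[0,0,0],"fingers":0.093}]'
python3 - <<'E'
from h import *
for n in ('scene','side'):
    d=arm.get_image(n);cv2.imwrite(f'pics/{n}2.png',cv2.resize((d['img'][90:250,120:320] if n=='scene' else d['img'][80:240,270:470])[:,:,::-1],None,fx=3.5,fy=3.5))
E
```

```text
t: 3.45
ee_pos: [0.5055, -0.3141, 0.2473]
ee_rot: [[0.546, 0.838, -0.003], [0.838, -0.546, 0.002], [0.0, -0.003, -1.0]]
ft_force: [-0.1, 0.0, 0.4]
opening: 0.0929
t: 3.95
ee_pos: [0.5064, -0.3154, 0.1993]
ee_rot: [[0.547, 0.837, 0.0], [0.837, -0.547, -0.0], [-0.0, 0.0, -1.0]]
ft_force: [1.4, -0.1, 0.6]
opening: 0.0929
```

View pics/scene2.png

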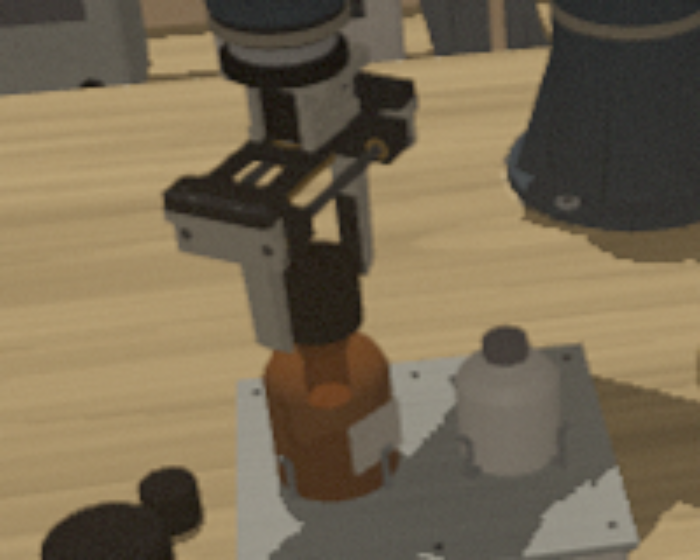

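View pics/side2.png

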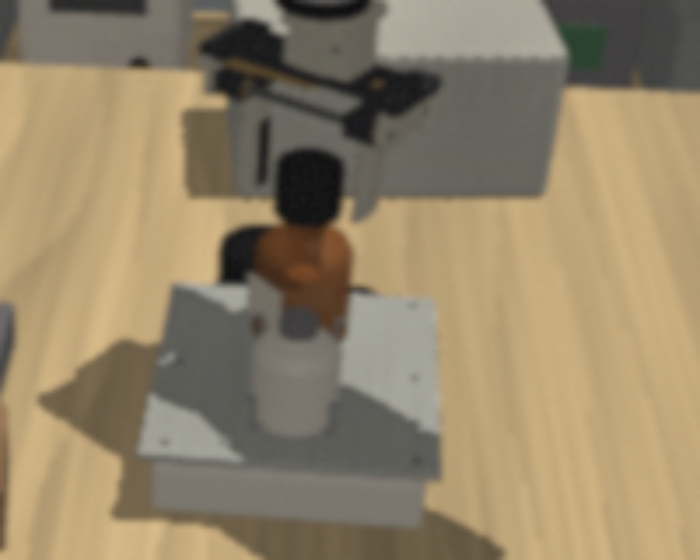

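Both views show the cap between the open fingers, at about scene crop (322,290) and side crop (310,185), with no contact. I'll close the fingers.

```bash
python3 -m inch '[{"delta_pos":[0,0,0],"delta_rot":[0,0,0],"fingers":0.05},{"delta_pos":[0,0,0],"delta_rot":[0,0,0],"fingers":0.05},{"delta_pos":[0,0,0],"delta_rot":[0,0,0],"fingers":0.05},{"delta_pos":[0,0,0],"delta_rot":[0,0,0],"fingers":0.05},{"delta_pos":[0,0,0],"delta_rot":[0,0,0],"fingers":0.05},{"delta_pos":[0,0,0],"delta_rot":[0,0,0],"fingers":0.05}]'
```

```text
t: 4.8
ee_pos: [0.5066, -0.3158, 0.1988]
ee_rot: [[0.547, 0.837, 0.001], [0.837, -0.547, -0.001], [-0.0, 0.001, -1.0]]
ft_force: [4.1, -2.4, -0.2]
opening: 0.058
```

```bash
python3 -m inch '[{"delta_pos":[0,0.0007,0.001],"delta_rot":[0,0,0],"fingers":0.05},{"delta_pos":[0,0,0],"delta_rot":[0,0,0],"fingers":0.05}]'
python3 -m inch '[{"delta_pos":[0,0,0.001],"delta_rot":[0,0,0],"fingers":0.05},{"delta_pos":[0,0,0],"delta_rot":[0,0,0],"fingers":0.05}]'
```

```text
t: 5.05
ee_pos: [0.5066, -0.3158, 0.1977]
ee_rot: [[0.547, 0.837, -0.0], [0.837, -0.547, 0.0], [-0.0, -0.001, -1.0]]
ft_force: [-0.6, 0.6, 3.6]
opening: 0.0579
t: 5.3
ee_pos: [0.5067, -0.3159, 0.1966]
ee_rot: [[0.547, 0.837, -0.0], [0.837, -0.547, 0.0], [-0.0, -0.0, -1.0]]
ft_force: [-1.3, 0.8, 3.1]
opening: 0.058
```

Lateral force is gone and the spring reads about 3 N. I'll keep pressing in small steps.

```bash
for i in 1; do python3 -m inch '[{"delta_pos":[0,0,0.001],"delta_rot":[0,0,0],"fingers":0.05},{"delta_pos":[0,0,0],"delta_rot":[0,0,0],"fingers":0.05}]' | grep -E 'pos|force'; python3 -m inch '[{"delta_pos":[0,0,0.001],"delta_rot":[0,0,0],"fingers":0.05},{"delta_pos":[0,0,0],"delta_rot":[0,0,0],"fingers":0.05}]'| grep -E 'pos|force'; python3 -m inch '[{"delta_pos":[0,0,0.0007],"delta_rot":[0,0,0],"fingers":0.05},{"delta_pos":[0,0,0],"delta_rot":[0,0,0],"fingers":0.05}]'| grep -E 'pos|force'; done
```

```text
ee_pos: [0.5067, -0.3159, 0.1955]
ft_force: [-2.4, 0.9, 3.1]
ee_pos: [0.5067, -0.3159, 0.1946]
ft_force: [-2.2, 1.8, 4.8]
ee_pos: [0.5067, -0.3159, 0.1939]
ft_force: [-3.5, 0.8, 5.2]
```

```bash
python3 -m inch '[{"delta_pos":[0,-0.0004,0.0007],"delta_rot":[0,0,0],"fingers":0.05},{"delta_pos":[0,0,0],"delta_rot":[0,0,0],"fingers":0.05}]' | grep -E 'pos|force'; python3 -m inch '[{"delta_pos":[0,0,0.0007],"delta_rot":[0,0,0],"fingers":0.05},{"delta_pos":[0,0,0],"delta_rot":[0,0,0],"fingers":0.05}]'| grep -E 'pos|force'
```

```text
ee_pos: [0.5067, -0.3159, 0.1934]
ft_force: [-1.2, 0.5, 5.8]
ee_pos: [0.5067, -0.3159, 0.1927]
ft_force: [-1.6, 0.8, 5.4]
```

```bash
python3 -m inch '[{"delta_pos":[0,0,0.0007],"delta_rot":[0,0,0],"fingers":0.05},{"delta_pos":[0,0,0],"delta_rot":[0,0,0],"fingers":0.05}]' | grep -E 'pos|force'; python3 -m inch '[{"delta_pos":[0,0,0.0007],"delta_rot":[0,0,0],"fingers":0.05},{"delta_pos":[0,0,0],"delta_rot":[0,0,0],"fingers":0.05}]'| grep -E 'pos|force'
```

```text
ee_pos: [0.5067, -0.3159, 0.192]
ft_force: [-1.7, 1.6, 5.3]
ee_pos: [0.5067, -0.3159, 0.1914]
ft_force: [-1.5, 1.6, 5.9]
```

```bash
python3 -m inch '[{"delta_pos":[0,0,0.0007],"delta_rot":[0,0,0],"fingers":0.05},{"delta_pos":[0,0,0],"delta_rot":[0,0,0],"fingers":0.05}]' | grep -E 'pos|force'
```

```text
ee_pos: [0.5067, -0.3159, 0.1907]
ft_force: [-1.7, 1.1, 5.9]
```

```bash
python3 -m inch '[{"delta_pos":[0,0,0.0007],"delta_rot":[0,0,0],"fingers":0.05},{"delta_pos":[0,0,0],"delta_rot":[0,0,0],"fingers":0.05}]' | grep -E 'pos|force'; python3 -m inch '[{"delta_pos":[0,0,0.0007],"delta_rot":[0,0,0],"fingers":0.05},{"delta_pos":[0,0,0],"delta_rot":[0,0,0],"fingers":0.05}]'| grep -E 'pos|force'
```

```text
ee_pos: [0.5067, -0.3159, 0.1901]
ft_force: [-2.5, 1.4, 5.3]
ee_pos: [0.5067, -0.3159, 0.1894]
ft_force: [-2.0, 1.4, 7.4]
```

```bash
python3 -m inch '[{"delta_pos":[0,0,0.0007],"delta_rot":[0,0,0],"fingers":0.05},{"delta_pos":[0,0,0],"delta_rot":[0,0,0],"fingers":0.05}]' | grep -E 'pos|force'
```

```text
ee_pos: [0.5067, -0.3159, 0.1887]
ft_force: [-2.1, 0.6, 6.8]
```

```bash
python3 -m inch '[{"delta_pos":[0,0,0.0007],"delta_rot":[0,0,0],"fingers":0.05},{"delta_pos":[0,0,0],"delta_rot":[0,0,0],"fingers":0.05}]' | grep -E 'pos|force'
```

```text
ee_pos: [0.5067, -0.3159, 0.188]
ft_force: [-2.0, 0.5, 8.5]
```

```bash
python3 -m inch '[{"delta_pos":[0,-0.0002,0.0004],"delta_rot":[0,0,0],"fingers":0.05},{"delta_pos":[0,0,0],"delta_rot":[0,0,0],"fingers":0.05}]' | grep -E 'pos|force'
```

```text
ee_pos: [0.5067, -0.3159, 0.1878]
ft_force: [-1.0, 1.3, 7.8]
```

```bash
python3 -m inch '[{"delta_pos":[0,0,0.0004],"delta_rot":[0,0,0],"fingers":0.05},{"delta_pos":[0,0,0],"delta_rot":[0,0,0],"fingers":0.05}]' | grep -E 'pos|force'
```

```text
ee_pos: [0.5067, -0.3159, 0.1874]
ft_force: [-2.9, 0.7, 7.2]
```

```bash
python3 -m inch '[{"delta_pos":[0,0,0.0004],"delta_rot":[0,0,0],"fingers":0.05},{"delta_pos":[0,0,0],"delta_rot":[0,0,0],"fingers":0.05}]' | grep -E 'pos|force|torq'; python3 -c "
from rig import arm;print(arm.sense()['ft_force'],arm.sense()['wrist_torque'],arm.sense()['t'])"
```

```text
ee_pos: [0.5067, -0.3159, 0.187]
ft_force: [-2.9, 1.3, 8.2]
[-2.92985188  1.26900195  8.18417049] [0.04891907 0.46624131 0.02927118] 9.05
```

Run:
```python
from h import *
for n in ('scene','side','wrist'):
    D=arm.get_image(n);P=cloud(D);dark=(D['img'].max(2)<70)&(D['z_map']>0)
    Q=P[dark&(np.hypot(P[...,0]-.5065,P[...,1]+.315)<.022)&(P[...,2]>.19)&(P[...,2]<.26)]
    print(n,len(Q),np.percentile(Q[:,2],[50,90,97]) if len(Q) else '')
```

```text
scene 115 [0.22733786 0.22866538 0.22925749]
side 85 [0.22537077 0.22746485 0.22797782]
wrist 3829 [0.22545986 0.2262373  0.22656535]
```

```bash
python3 -m inch '[{"delta_pos":[0,0,0.0005],"delta_rot":[0,0,0],"fingers":0.05},{"delta_pos":[0,0,0],"delta_rot":[0,0,0],"fingers":0.05}]' | grep -E 'pos|force'
```

```text
ee_pos: [0.5067, -0.3159, 0.1865]
ft_force: [-1.6, 1.7, 7.4]
```

```bash
python3 -m inch '[{"delta_pos":[0,0,0.0005],"delta_rot":[0,0,0],"fingers":0.05},{"delta_pos":[0,0,0],"delta_rot":[0,0,0],"fingers":0.05}]' | grep -E 'pos|force'
```

```text
ee_pos: [0.5068, -0.3159, 0.1861]
ft_force: [-2.0, 1.6, 8.6]
```

Measured with the wrist depth, the cap top has dropped about 11.5 mm, so the cap follows the fingers without slipping. I'll carry on to the bottom.

```bash
python3 -m inch '[{"delta_pos":[0,0,0.0005],"delta_rot":[0,0,0],"fingers":0.05},{"delta_pos":[0,0,0],"delta_rot":[0,0,0],"fingers":0.05}]' | grep -E 'pos|force'
```

```text
ee_pos: [0.5068, -0.3159, 0.1856]
ft_force: [-2.3, 1.4, 8.7]
```

```bash
python3 -m inch '[{"delta_pos":[0,0,0.0005],"delta_rot":[0,0,0],"fingers":0.05},{"delta_pos":[0,0,0],"delta_rot":[0,0,0],"fingers":0.05}]' | grep -E 'pos|force'
```

```text
ee_pos: [0.5068, -0.3159, 0.1851]
ft_force: [-2.2, 1.8, 9.3]
```

```bash
python3 -m inch '[{"delta_pos":[0,0,0.0005],"delta_rot":[0,0,0],"fingers":0.05},{"delta_pos":[0,0,0],"delta_rot":[0,0,0],"fingers":0.05}]' | grep -E 'pos|force'
```

```text
ee_pos: [0.5068, -0.3159, 0.1847]
ft_force: [-1.8, 0.9, 9.5]
```

```bash
python3 -m inch '[{"delta_pos":[0,0,0.0005],"delta_rot":[0,0,0],"fingers":0.05},{"delta_pos":[0,0,0],"delta_rot":[0,0,0],"fingers":0.05}]' | grep -E 'pos|force'
```

```text
ee_pos: [0.5068, -0.3159, 0.1842]
ft_force: [-2.4, 1.0, 9.0]
```

```bash
python3 -m inch '[{"delta_pos":[0,0,0.0004],"delta_rot":[0,0,0],"fingers":0.05},{"delta_pos":[0,0,0],"delta_rot":[0,0,0],"fingers":0.05}]' | grep -E 'pos|force'
```

```text
ee_pos: [0.5068, -0.3159, 0.1838]
ft_force: [-2.4, 1.5, 10.5]
```

```bash
python3 -m inch '[{"delta_pos":[0,0,0.0004],"delta_rot":[0,0,0],"fingers":0.05},{"delta_pos":[0,0,0],"delta_rot":[0,0,0],"fingers":0.05}]' | grep -E 'pos|force'
```

```text
ee_pos: [0.5068, -0.3159, 0.1834]
ft_force: [-2.0, 0.9, 10.4]
```

```bash
python3 -m inch '[{"delta_pos":[0,0,0.0003],"delta_rot":[0,0,0],"fingers":0.05},{"delta_pos":[0,0,0],"delta_rot":[0,0,0],"fingers":0.05}]' | grep -E 'pos|force'; python3 -c "
from rig import arm;print(arm.sense())"
```

```text
ee_pos: [0.5068, -0.3159, 0.1831]
ft_force: [-2.3, 1.0, 10.1]
{'t': 11.45, 'joint_pos': array([-3.64048083e+01,  2.70285485e+01,  8.95203890e+01,  6.31976792e-04,
        6.33457226e+01, -3.23281391e+00]), 'qd': array([ 0.07871795,  0.01348113, -0.00577016,  0.02329735,  0.01679993,
        0.07512962]), 'joint_efforts': array([ 2.42288795e-02, -5.04979098e+01, -2.57981336e+01,  1.33550498e-01,
       -7.43567571e-01, -1.00591591e-03]), 'ee_pos': array([ 0.50680293, -0.31593443,  0.18313238]), 'ee_rot': array([[ 5.47158360e-01,  8.37027790e-01,  1.48557766e-03],
       [ 8.37029103e-01, -5.47157296e-01, -1.08320654e-03],
       [-9.38293223e-05,  1.83615725e-03, -9.99998310e-01]]), 'ft_force': array([-2.26006675,  1.01897993, 10.06479403]), 'wrist_torque': array([ 1.78203841e-01,  5.10263089e-01, -4.98457511e-04]), 'opening': 0.057716323351457086}
```

```bash
python3 -m inch '[{"delta_pos":[0,0,0.0004],"delta_rot":[0,0,0],"fingers":0.05},{"delta_pos":[0,0,0],"delta_rot":[0,0,0],"fingers":0.05}]' | grep -E 'pos|force'
```

```text
ee_pos: [0.5068, -0.3159, 0.1827]
ft_force: [-3.0, 0.9, 9.9]
```

```bash
python3 -m inch '[{"delta_pos":[0,0,0.0003],"delta_rot":[0,0,0],"fingers":0.05},{"delta_pos":[0,0,0],"delta_rot":[0,0,0],"fingers":0.05}]' | grep -E 'pos|force'
```

```text
ee_pos: [0.5068, -0.3159, 0.1825]
ft_force: [-2.1, 2.7, 10.0]
```

Run:
```python
from h import *
D=arm.get_image('wrist');P=cloud(D);dark=(D['img'].max(2)<70)&(D['z_map']>0)
Q=P[dark&(np.hypot(P[...,0]-.5065,P[...,1]+.315)<.022)&(P[...,2]>.19)&(P[...,2]<.26)]
print(np.percentile(Q[:,2],[50,90,97]));print(arm.sense()['ft_force'])
```

```text
[0.22094993 0.2217238  0.22204699]
[-3.12911838  1.99180752 10.66258944]
```

```bash
python3 -m inch '[{"delta_pos":[0,0,0.0003],"delta_rot":[0,0,0],"fingers":0.05},{"delta_pos":[0,0,0],"delta_rot":[0,0,0],"fingers":0.05}]' | grep -E 'pos|force'
```

```text
ee_pos: [0.5068, -0.316, 0.1822]
ft_force: [-2.5, 2.3, 11.1]
```

```bash
python3 -m inch '[{"delta_pos":[0,0,0.0003],"delta_rot":[0,0,0],"fingers":0.05},{"delta_pos":[0,0,0],"delta_rot":[0,0,0],"fingers":0.05}]' | grep -E 'pos|force'
```

```text
ee_pos: [0.5068, -0.316, 0.1821]
ft_force: [-2.2, 2.4, 10.8]
```

```bash
python3 -m inch '[{"delta_pos":[0,0,0.0003],"delta_rot":[0,0,0],"fingers":0.05},{"delta_pos":[0,0,0],"delta_rot":[0,0,0],"fingers":0.05}]' | grep -E 'pos|force'
```

```text
ee_pos: [0.5068, -0.316, 0.1819]
ft_force: [-3.4, 2.0, 12.2]
```

```bash
python3 -m inch '[{"delta_pos":[0,-0.0004,0.0003],"delta_rot":[0,0,0],"fingers":0.05},{"delta_pos":[0,0,0],"delta_rot":[0,0,0],"fingers":0.05}]' | grep -E 'pos|force'
```

```text
ee_pos: [0.5068, -0.316, 0.1819]
ft_force: [-2.7, 1.0, 13.8]
```

```bash
python3 -m inch '[{"delta_pos":[0,0,0.0002],"delta_rot":[0,0,0],"fingers":0.05},{"delta_pos":[0,0,0],"delta_rot":[0,0,0],"fingers":0.05}]' | grep -E 'pos|force'
```

```text
ee_pos: [0.5068, -0.316, 0.1818]
ft_force: [-2.2, 1.1, 14.5]
```

```bash
python3 -m inch '[{"delta_pos":[0,0,0],"delta_rot":[0,0,-0.08],"fingers":0.05},{"delta_pos":[0,0,0],"delta_rot":[0,0,-0.08],"fingers":0.05},{"delta_pos":[0,0,0],"delta_rot":[0,0,0],"fingers":0.05}]'; python3 -c "
from rig import arm;print(arm.sense()['wrist_torque'],arm.sense()['ee_pos'])"
```

```text
t: 13.62
ee_pos: [0.5069, -0.316, 0.1818]
ee_rot: [[0.406, 0.914, 0.003], [0.914, -0.406, -0.002], [-0.001, 0.003, -1.0]]
ft_force: [-2.8, 1.9, 13.6]
opening: 0.0579
[0.1905342  0.54188751 0.01082725] [ 0.5068522  -0.31598063  0.18178767]
```

```bash
python3 -m inch '[{"delta_pos":[0,0,0],"delta_rot":[0,0,-0.08],"fingers":0.05},{"delta_pos":[0,0,0],"delta_rot":[0,0,-0.08],"fingers":0.05},{"delta_pos":[0,0,0],"delta_rot":[0,0,0],"fingers":0.05}]'; python3 -c "
from rig import arm;print(arm.sense()['wrist_torque'],arm.sense()['ee_pos'])"
```

```text
t: 14.0
ee_pos: [0.5071, -0.3161, 0.1819]
ee_rot: [[0.255, 0.967, 0.003], [0.967, -0.255, -0.002], [-0.001, 0.004, -1.0]]
ft_force: [-1.0, 0.6, 13.5]
opening: 0.0579
[ 0.08746076  0.26955637 -0.01752584] [ 0.50709765 -0.31614543  0.1818613 ]
```

```bash
python3 -m inch '[{"delta_pos":[0,0,0],"delta_rot":[0,0,-0.08],"fingers":0.05},{"delta_pos":[0,0,0],"delta_rot":[0,0,-0.08],"fingers":0.05},{"delta_pos":[0,0,0],"delta_rot":[0,0,0],"fingers":0.05}]'; python3 -c "
from rig import arm;print(arm.sense()['wrist_torque'],arm.sense()['ee_pos'])"
```

```text
t: 14.38
ee_pos: [0.5072, -0.3162, 0.1819]
ee_rot: [[0.098, 0.995, 0.004], [0.995, -0.098, -0.002], [-0.002, 0.004, -1.0]]
ft_force: [-0.0, 0.6, 12.2]
opening: 0.058
[ 0.04761999  0.18355928 -0.05129886] [ 0.5071954  -0.31616342  0.18186137]
```

```bash
python3 -m inch '[{"delta_pos":[0,0,0.0002],"delta_rot":[0,0,-0.08],"fingers":0.05},{"delta_pos":[0,0,0],"delta_rot":[0,0,-0.08],"fingers":0.05},{"delta_pos":[0,0,0],"delta_rot":[0,0,0],"fingers":0.05}]'; python3 -c "
from rig import arm;print(arm.sense()['wrist_torque'],arm.sense()['ee_pos'])"
```

```text
t: 14.75
ee_pos: [0.5073, -0.3163, 0.1818]
ee_rot: [[-0.062, 0.998, 0.004], [0.998, 0.062, -0.003], [-0.003, 0.004, -1.0]]
ft_force: [-0.5, 1.0, 14.9]
opening: 0.0575
[ 0.05712312  0.26133849 -0.02457822] [ 0.50730068 -0.31625142  0.18183547]
```

```bash
python3 -m inch '[{"delta_pos":[0,0,0],"delta_rot":[0,0,-0.08],"fingers":0.05},{"delta_pos":[0,0,0],"delta_rot":[0,0,-0.08],"fingers":0.05},{"delta_pos":[0,0,0],"delta_rot":[0,0,0],"fingers":0.05}]'; python3 -c "
from rig import arm;print(arm.sense()['wrist_torque'],arm.sense()['ee_pos'])"
```

```text
t: 15.12
ee_pos: [0.5073, -0.3162, 0.1818]
ee_rot: [[-0.22, 0.975, 0.004], [0.975, 0.22, -0.003], [-0.003, 0.003, -1.0]]
ft_force: [0.4, -0.1, 13.5]
opening: 0.0578
[-0.01799474  0.10461684 -0.02410279] [ 0.50729834 -0.31624195  0.1818051 ]
```

```bash
python3 -m inch '[{"delta_pos":[0,0,0],"delta_rot":[0,0,-0.08],"fingers":0.05},{"delta_pos":[0,0,0],"delta_rot":[0,0,-0.08],"fingers":0.05}]'; python3 -c "
from rig import arm;print(arm.sense()['wrist_torque'],arm.sense()['ee_pos'])"
```

```text
t: 15.38
ee_pos: [0.5073, -0.3162, 0.1818]
ee_rot: [[-0.374, 0.927, 0.004], [0.927, 0.374, -0.003], [-0.004, 0.003, -1.0]]
ft_force: [0.5, 0.8, 13.9]
opening: 0.058
[-0.02950916  0.15263119 -0.05547344] [ 0.50732156 -0.31624741  0.18181247]
```

```bash
python3 -m inch '[{"delta_pos":[0,0,0],"delta_rot":[0,0,-0.08],"fingers":0.05},{"delta_pos":[0,0,0],"delta_rot":[0,0,-0.08],"fingers":0.05}]'; python3 -c "
from rig import arm;print(arm.sense()['wrist_torque'],arm.sense()['ee_pos'])"
```

```text
t: 15.62
ee_pos: [0.5073, -0.3163, 0.1818]
ee_rot: [[-0.517, 0.856, 0.004], [0.856, 0.517, -0.003], [-0.004, 0.002, -1.0]]
ft_force: [0.3, -0.2, 13.6]
opening: 0.0577
[-0.03747334  0.10921037 -0.11571661] [ 0.5073241  -0.31627284  0.18181268]
```

```bash
python3 -m inch '[{"delta_pos":[0,0,0],"delta_rot":[0,0,-0.08],"fingers":0.05},{"delta_pos":[0,0,0],"delta_rot":[0,0,0],"fingers":0.05}]'
python3 - <<'E'
from h import *
print(arm.sense()['wrist_torque'],arm.sense()['ee_pos'])
D=arm.get_image('wrist');P=cloud(D);dark=(D['img'].max(2)<70)&(D['z_map']>0)
Q=P[dark&(np.hypot(P[...,0]-.5065,P[...,1]+.315)<.022)&(P[...,2]>.19)&(P[...,2]<.26)]
print(np.percentile(Q[:,2],[50,90,97]));cv2.imwrite('pics/w3.png',D['img'][:,:,::-1])
E
```

```text
t: 15.88
ee_pos: [0.5073, -0.3163, 0.1818]
ee_rot: [[-0.583, 0.813, 0.004], [0.813, 0.583, -0.003], [-0.005, 0.002, -1.0]]
ft_force: [0.1, -0.2, 13.3]
opening: 0.0578
[ 0.00679573  0.1157519  -0.02853355] [ 0.50732896 -0.31627739  0.18184037]
[0.22021262 0.22097753 0.22130978]
```

View pics/w3.png

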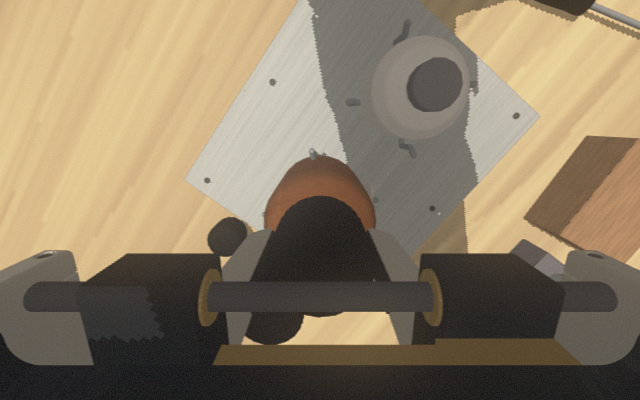

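The wrist picture shows the cap (320,250) still held between the pads. The shell has turned about 69° and is still at the bottom. I'll try lifting gently and watch for a pull.

```bash
python3 -m inch '[{"delta_pos":[0,0,-0.003],"delta_rot":[0,0,0],"fingers":0.05},{"delta_pos":[0,0,-0.003],"delta_rot":[0,0,0],"fingers":0.05},{"delta_pos":[0,0,0],"delta_rot":[0,0,0],"fingers":0.05}]'|grep -E 'pos|force'; python3 -m inch '[{"delta_pos":[0,0,-0.003],"delta_rot":[0,0,0],"fingers":0.05},{"delta_pos":[0,0,-0.003],"delta_rot":[0,0,0],"fingers":0.05},{"delta_pos":[0,0,0],"delta_rot":[0,0,0],"fingers":0.05}]'|grep -E 'pos|force';python3 -m inch '[{"delta_pos":[0,0,-0.003],"delta_rot":[0,0,0],"fingers":0.05},{"delta_pos":[0,0,0],"delta_rot":[0,0,0],"fingers":0.05}]'|grep -E 'pos|force'
```

```text
ee_pos: [0.5072, -0.3162, 0.1873]
ft_force: [2.0, -0.9, 8.4]
ee_pos: [0.5072, -0.3162, 0.193]
ft_force: [2.1, -1.9, 5.4]
ee_pos: [0.5065, -0.3158, 0.1955]
ft_force: [2.7, -1.1, 4.4]
```

```bash
python3 -m inch '[{"delta_pos":[0,0,-0.002],"delta_rot":[0,0,0],"fingers":0.05},{"delta_pos":[0,0,0],"delta_rot":[0,0,0],"fingers":0.05}]'|grep -E 'pos|force'
```

```text
ee_pos: [0.506, -0.3154, 0.1971]
ft_force: [1.3, -0.7, 3.7]
```

```bash
python3 -m inch '[{"delta_pos":[0,0,-0.001],"delta_rot":[0,0,0],"fingers":0.05},{"delta_pos":[0,0,0],"delta_rot":[0,0,0],"fingers":0.05}]'|grep -E 'pos|force'
```

```text
ee_pos: [0.5059, -0.3153, 0.198]
ft_force: [1.7, -2.0, 3.2]
```

```bash
python3 -m inch '[{"delta_pos":[0,0,-0.001],"delta_rot":[0,0,0],"fingers":0.05},{"delta_pos":[0,0,0],"delta_rot":[0,0,0],"fingers":0.05}]'|grep -E 'pos|force'
```

```text
ee_pos: [0.5059, -0.3153, 0.199]
ft_force: [0.2, -0.8, 2.6]
```

```bash
python3 -m inch '[{"delta_pos":[0,0,-0.001],"delta_rot":[0,0,0],"fingers":0.05},{"delta_pos":[0,0,0],"delta_rot":[0,0,0],"fingers":0.05}]'|grep -E 'pos|force'
```

```text
ee_pos: [0.5056, -0.3153, 0.1996]
ft_force: [-0.2, -1.3, -0.7]
```

```bash
python3 -m inch '[{"delta_pos":[0,0,-0.001],"delta_rot":[0,0,0],"fingers":0.05},{"delta_pos":[0,0,0],"delta_rot":[0,0,0],"fingers":0.05}]'|grep -E 'pos|force'
```

```text
ee_pos: [0.5058, -0.3153, 0.2009]
ft_force: [0.1, -0.8, -0.7]
```

The force reads -0.7 N, which is just the cap's weight, so it's lifting freely. I'll raise it further.

```bash
python3 -m inch '[{"delta_pos":[0,0,-0.002],"delta_rot":[0,0,0],"fingers":0.05},{"delta_pos":[0,0,-0.002],"delta_rot":[0,0,0],"fingers":0.05},{"delta_pos":[0,0,0],"delta_rot":[0,0,0],"fingers":0.05}]'|grep -E 'pos|force'
```

```text
ee_pos: [0.5061, -0.3154, 0.2053]
ft_force: [-0.4, -0.5, 0.3]
```

```bash
python3 -m inch '[{"delta_pos":[0,0,-0.004],"delta_rot":[0,0,0],"fingers":0.05},{"delta_pos":[0,0,-0.004],"delta_rot":[0,0,0],"fingers":0.05},{"delta_pos":[0,0,-0.004],"delta_rot":[0,0,0],"fingers":0.05},{"delta_pos":[0,0,0],"delta_rot":[0,0,0],"fingers":0.05}]'|grep -E 'pos|force'
```

```text
ee_pos: [0.5061, -0.3155, 0.2175]
ft_force: [1.0, 0.5, -1.1]
```

```bash
python3 -m inch '[{"delta_pos":[0,0,-0.01],"delta_rot":[0,0,0],"fingers":0.05},{"delta_pos":[0,0,-0.02],"delta_rot":[0,0,0],"fingers":0.05},{"delta_pos":[0,0,-0.03],"delta_rot":[0,0,0],"fingers":0.05},{"delta_pos":[0,0,-0.02],"delta_rot":[0,0,0],"fingers":0.05},{"delta_pos":[0,0,0],"delta_rot":[0,0,0],"fingers":0.05}]'
python3 - <<'E'
from h import *
d=arm.get_image('scene');cv2.imwrite('pics/s4.png',d['img'][:,:,::-1]);d=arm.get_image('side');cv2.imwrite('pics/d4.png',d['img'][:,:,::-1])
plan([.543,.217,.29],-1.3,14); print(arm.sense()['joint_pos'])
E
```

```text
t: 19.68
ee_pos: [0.5064, -0.3157, 0.2987]
ee_rot: [[-0.582, 0.813, 0.002], [0.813, 0.582, -0.002], [-0.003, 0.001, -1.0]]
ft_force: [0.4, 0.1, -0.5]
opening: 0.0578
0 [0.0294 0.0243 0.0005]
1 [0.027  0.0269 0.0005]
2 [0.0244 0.0293 0.0005]
3 [0.0216 0.0314 0.0005]
4 [0.0186 0.0333 0.0005]
5 [0.0154 0.0349 0.0005]
6 [0.0121 0.0361 0.0005]
7 [0.0087 0.0371 0.0005]
8 [0.0052 0.0378 0.0005]
9 [0.0017 0.0381 0.0005]
10 [-0.0019  0.0381  0.0005]
11 [-0.0054  0.0377  0.0005]
12 [-0.0088  0.0371  0.0005]
13 [-0.0122  0.0361  0.0005]
[-3.64091453e+01  2.13117768e+01  8.17609475e+01 -3.11321863e-04
  7.69648898e+01 -7.19896694e+01]
```

View pics/s4.png

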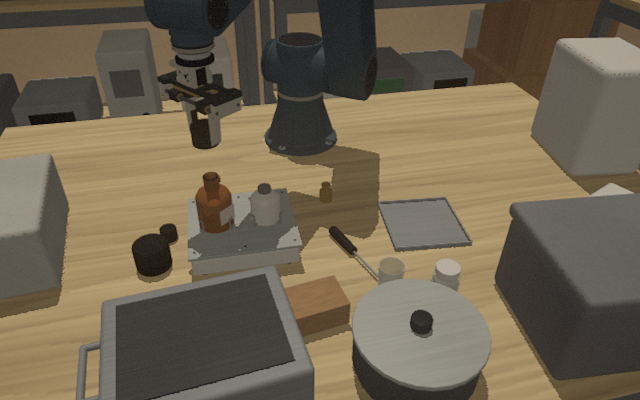

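The cap is off and held at scene (205,133), and the bottle's neck is bare at (211,180). I'll carry it to the tray at constant orientation.

```bash
python3 -m inch '[{"delta_pos":[0.015,0.012,0],"delta_rot":[0,0,0],"fingers":0.05},{"delta_pos":[0.03,0.0245,0],"delta_rot":[0,0,0],"fingers":0.05},{"delta_pos":[0.03,0.0245,0],"delta_rot":[0,0,0],"fingers":0.05},{"delta_pos":[0.03,0.0245,0],"delta_rot":[0,0,0],"fingers":0.05},{"delta_pos":[0.03,0.0245,0],"delta_rot":[0,0,0],"fingers":0.05},{"delta_pos":[0.03,0.0245,0],"delta_rot":[0,0,0],"fingers":0.05},{"delta_pos":[0.03,0.0245,0],"delta_rot":[0,0,0],"fingers":0.05},{"delta_pos":[0.03,0.0245,0],"delta_rot":[0,0,0],"fingers":0.05}]'
python3 -m inch '[{"delta_pos":[0.03,0.0245,0],"delta_rot":[0,0,0],"fingers":0.05},{"delta_pos":[0.03,0.0245,0],"delta_rot":[0,0,0],"fingers":0.05},{"delta_pos":[0.03,0.0245,0],"delta_rot":[0,0,0],"fingers":0.05},{"delta_pos":[0.03,0.0245,0],"delta_rot":[0,0,0],"fingers":0.05},{"delta_pos":[0.03,0.0245,0],"delta_rot":[0,0,0],"fingers":0.05},{"delta_pos":[0.025,0.021,0],"delta_rot":[0,0,0],"fingers":0.05},{"delta_pos":[0.012,0.01,0],"delta_rot":[0,0,0],"fingers":0.05},{"delta_pos":[0,0,0],"delta_rot":[0,0,0],"fingers":0.05}]'
python3 - <<'E'
from h import *
plan([.542,.218,.29],0,1)
E
```

```text
t: 20.78
ee_pos: [0.5235, -0.0233, 0.2964]
ee_rot: [[-0.582, 0.813, -0.001], [0.813, 0.582, 0.0], [0.001, -0.001, -1.0]]
ft_force: [0.2, 0.9, -1.6]
opening: 0.0576
t: 21.78
ee_pos: [0.5398, 0.2163, 0.2966]
ee_rot: [[-0.583, 0.813, -0.001], [0.813, 0.583, -0.0], [0.0, -0.001, -1.0]]
ft_force: [0.6, -0.5, -1.0]
opening: 0.058
0 [0.0001 0.0028 0.0066]
```

Now I'll lower it, then look at how the cap sits in the gripper before touchdown.

```bash
python3 -m inch '[{"delta_pos":[0,0.002,0.04],"delta_rot":[0,0,0],"fingers":0.05},{"delta_pos":[0,0,0.06],"delta_rot":[0,0,0],"fingers":0.05},{"delta_pos":[0,0,0.06],"delta_rot":[0,0,0],"fingers":0.05},{"delta_pos":[0,0,0.06],"delta_rot":[0,0,0],"fingers":0.05},{"delta_pos":[0,0,0.03],"delta_rot":[0,0,0],"fingers":0.05},{"delta_pos":[0,0,0.015],"delta_rot":[0,0,0],"fingers":0.05},{"delta_pos":[0,0,0],"delta_rot":[0,0,0],"fingers":0.05}]'
python3 - <<'E'
from h import *
np.set_printoptions(precision=4,suppress=True)
for n in ('scene','side','wrist'):
    D=arm.get_image(n);P=cloud(D);dark=(D['img'].max(2)<70)&(D['z_map']>0)
    Q=P[dark&(np.hypot(P[...,0]-.542,P[...,1]-.218)<.028)&(P[...,2]>.01)&(P[...,2]<.1)]
    print(n,len(Q),np.percentile(Q,[2,50,97],axis=0) if len(Q) else '')
    cv2.imwrite(f'pics/{n}5.png',D['img'][:,:,::-1] if n!='scene' else cv2.resize(D['img'][130:270,340:500,::-1],None,fx=4,fy=4))
E
```

```text
t: 22.65
ee_pos: [0.542, 0.2163, 0.032]
ee_rot: [[-0.581, 0.814, -0.001], [0.814, 0.581, -0.0], [0.0, -0.001, -1.0]]
ft_force: [0.2, 0.3, 0.4]
opening: 0.0579
scene 343 [[0.5207 0.191  0.0269]
 [0.5514 0.2099 0.0705]
 [0.5691 0.2379 0.0749]]
side 473 [[0.5167 0.1992 0.0276]
 [0.5369 0.2363 0.0692]
 [0.559  0.2448 0.0735]]
wrist 7359 [[0.5157 0.1998 0.0337]
 [0.5344 0.2287 0.0713]
 [0.5617 0.2443 0.0728]]
```

View pics/scene5.png

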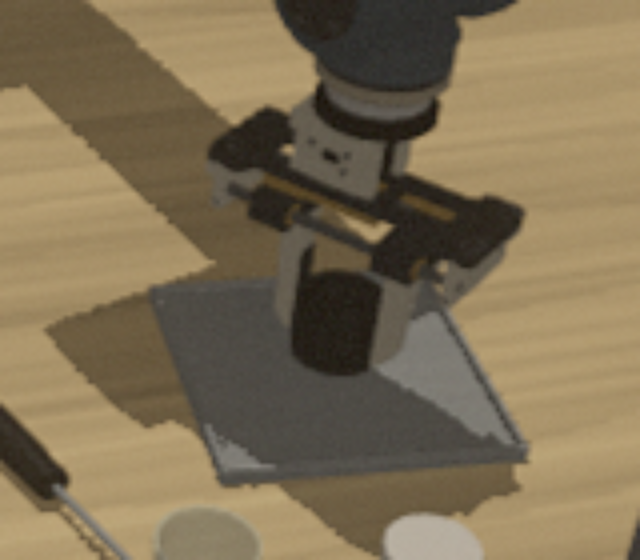

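The cap hangs upright over the middle of the tray, at crop (338,320), with its top at about 0.0715 and so its bottom at about 0.0255. That leaves about 21 mm to the floor.

```bash
python3 -m inch '[{"delta_pos":[0,0,0.008],"delta_rot":[0,0,0],"fingers":0.05},{"delta_pos":[0,0,0.006],"delta_rot":[0,0,0],"fingers":0.05},{"delta_pos":[0,0,0.003],"delta_rot":[0,0,0],"fingers":0.05},{"delta_pos":[0,0,0],"delta_rot":[0,0,0],"fingers":0.05}]'|grep -E 'pos|force'; python3 -m inch '[{"delta_pos":[0,0,0.001],"delta_rot":[0,0,0],"fingers":0.05},{"delta_pos":[0,0,0.001],"delta_rot":[0,0,0],"fingers":0.05},{"delta_pos":[0,0,0],"delta_rot":[0,0,0],"fingers":0.05}]'|grep -E 'pos|force'
```

```text
ee_pos: [0.5418, 0.2169, 0.0147]
ft_force: [0.2, -0.8, -0.9]
ee_pos: [0.5419, 0.2169, 0.013]
ft_force: [-0.4, 0.5, -1.3]
```

```bash
python3 -m inch '[{"delta_pos":[0,0,0.001],"delta_rot":[0,0,0],"fingers":0.05},{"delta_pos":[0,0,0],"delta_rot":[0,0,0],"fingers":0.05}]'|grep -E 'pos|force'
```

```text
ee_pos: [0.5421, 0.2169, 0.0127]
ft_force: [-2.9, -1.0, 8.5]
```

```bash
python3 -m inch '[{"delta_pos":[0,0,0.0005],"delta_rot":[0,0,0],"fingers":0.05},{"delta_pos":[0,0,0],"delta_rot":[0,0,0],"fingers":0.05}]'|grep -E 'pos|force'
```

```text
ee_pos: [0.5421, 0.2169, 0.0127]
ft_force: [-4.7, -1.2, 12.6]
```

Firm contact with the floor at TCP z = 0.0127. I'll ease off slightly and release.

```bash
python3 -m inch '[{"delta_pos":[0,0,-0.0011],"delta_rot":[0,0,0],"fingers":0.05},{"delta_pos":[0,0,0],"delta_rot":[0,0,0],"fingers":0.06},{"delta_pos":[0,0,0],"delta_rot":[0,0,0],"fingers":0.065},{"delta_pos":[0,0,0],"delta_rot":[0,0,0],"fingers":0.075},{"delta_pos":[0,0,0],"delta_rot":[0,0,0],"fingers":0.08},{"delta_pos":[0,0,0],"delta_rot":[0,0,0],"fingers":0.085},{"delta_pos":[0,0,0],"delta_rot":[0,0,0],"fingers":0.085},{"delta_pos":[0,0,0],"delta_rot":[0,0,0],"fingers":0.085}]'
python3 - <<'E'
from h import *
D=arm.get_image('wrist');cv2.imwrite('pics/w6.png',D['img'][:,:,::-1])
E
```

```text
t: 25.18
ee_pos: [0.542, 0.2169, 0.0126]
ee_rot: [[-0.582, 0.813, -0.0], [0.813, 0.582, -0.0], [0.0, -0.0, -1.0]]
ft_force: [-0.1, -0.5, -0.3]
opening: 0.0851
```

View pics/w6.png

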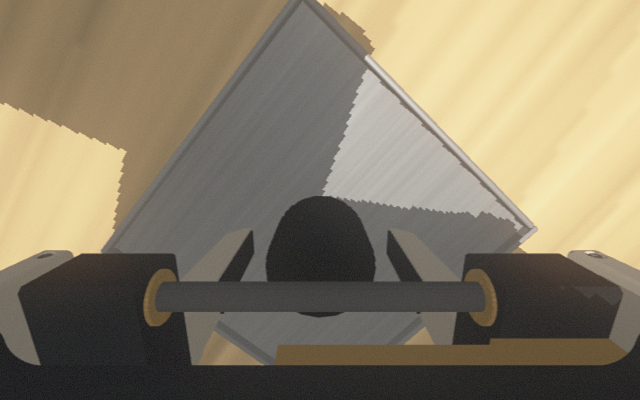

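The wrist view shows the fingers clear on both sides of the standing cap at (320,255). I'll retreat straight up.

```bash
python3 -m inch '[{"delta_pos":[0,0,-0.01],"delta_rot":[0,0,0],"fingers":0.085},{"delta_pos":[0,0,-0.02],"delta_rot":[0,0,0],"fingers":0.085},{"delta_pos":[0,0,-0.04],"delta_rot":[0,0,0],"fingers":0.085},{"delta_pos":[0,0,-0.05],"delta_rot":[0,0,0],"fingers":0.085},{"delta_pos":[0,0,-0.05],"delta_rot":[0,0,0],"fingers":0.085},{"delta_pos":[0,0,-0.03],"delta_rot":[0,0,0],"fingers":0.085},{"delta_pos":[0,0,0],"delta_rot":[0,0,0],"fingers":0.085}]'
python3 - <<'E'
from h import *
np.set_printoptions(precision=4,suppress=True)
for n in ('scene','side','wrist'):
    D=arm.get_image(n);P=cloud(D);dark=(D['img'].max(2)<70)&(D['z_map']>0)
    Q=P[dark&(np.hypot(P[...,0]-.542,P[...,1]-.218)<.045)&(P[...,2]>.01)&(P[...,2]<.1)]
    T=Q[Q[:,2]>np.percentile(Q[:,2],97)-.005]
    N=np.linalg.lstsq(np.c_[T[:,:2],np.ones(len(T))],T[:,2],rcond=None)[0]
    print(n,len(Q),'top z',np.median(T[:,2]),'centre',cv2.minEnclosingCircle((T[:,:2]*1000).astype(np.float32)),'tilt deg',np.degrees(np.hypot(*N[:2])))
    cv2.imwrite(f'pics/{n}7.png',D['img'][:,:,::-1])
E
```

```text
t: 26.1
ee_pos: [0.5429, 0.2173, 0.2163]
ee_rot: [[-0.582, 0.813, 0.005], [0.813, 0.582, 0.002], [-0.002, 0.005, -1.0]]
ft_force: [-0.5, 0.3, -0.8]
opening: 0.0848
scene 474 top z 0.053042247060893354 centre ((545.4954223632812, 217.19866943359375), 28.671615600585938) tilt deg 0.04662095898270773
side 711 top z 0.05072933007385492 centre ((541.4378051757812, 218.52879333496094), 28.89822769165039) tilt deg 0.2529225142715811
wrist 1843 top z 0.05082131720929505 centre ((541.117919921875, 216.4634246826172), 28.49626922607422) tilt deg 0.09954148736852714
```

View pics/scene7.png

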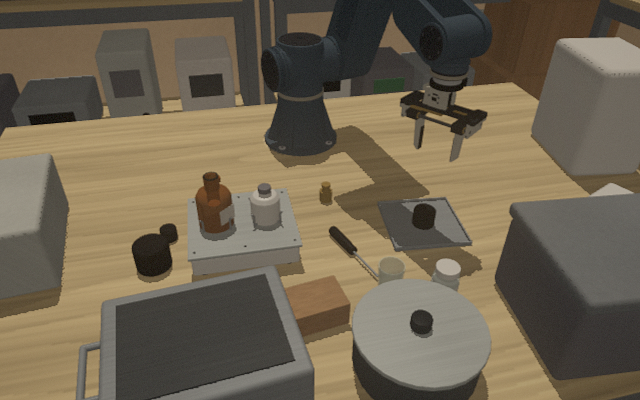

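View pics/side7.png

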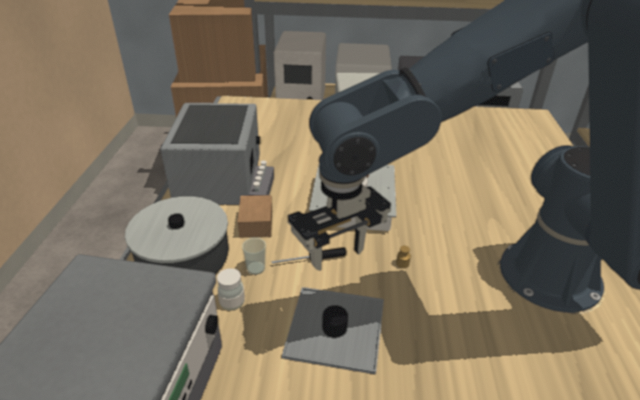

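The cap stands upright in the middle of the tray, at scene (424,216) and side (335,320), top at about 0.051 with almost no tilt. The bottle is open at (211,180), the loose things are where they were, and the gripper is clear. I'll hand in.

```bash
python3 -c "
from rig import arm;print(arm.hand_in())"
```

```text
the job is handed in; nothing more can be done
None
```

The cap is off the tall bottle and standing right way up near the middle of the steel tray, and the job is handed in at about 26 s of the 70 s allowed. No verdict was reported.

- **Opening:** I gripped the middle-sized ribbed cap and pressed it in small steps until it bottomed, 17 mm down at about 14 N. Still pressing, I turned it about 69° anticlockwise, and it then lifted freely with only its own weight showing. I felt no clear turning resistance, about 0.12 N m at most.
- **Setting down:** I lowered the cap until it touched the tray floor, where the press read 12.6 N. I then eased off, released and backed straight up.
- **Last checks:** The cap's top is at about 0.051 m from the side and wrist cameras, against 0.050 m expected; the scene camera read 0.053 m. Tilt is under 0.3°, and the cap is within about 4 mm of the tray's measured centre.
- **Surroundings:** The bottle is open, the gripper is clear, and the other things look unmoved in the pictures. I judged that by eye and did not measure their positions.

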